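# Slide the soap board's length stop back

### The job

Longer soap bars are to be cut next, so open up the cutting board's length stop: with a fingertip press the release button on top of the stop and, keeping it down, push the stop back along its bar until it is fully home against the wooden end block. Then let go, so that the button springs up and the stop is locked there, and move clear. Do not force the stop or its button, and leave the soap loaf and the other things lying around where they are.

Things in the scene. Friction and masses are not known exactly. Their poses are not given: they have to be found in the camera images.
- board: Plywood soap-cutting board, fixed, 400 x 120 x 12 mm. Origin: centre of its underside, on the table; +x runs along the steel bar towards home (the way to push the stop), y across, z up. 57 mm high fence at the -x end. Bar 18 mm wide, top 42 mm above the table, x -48 to +180 mm, 12 mm pitch ratchet teeth below. Wooden end block at the +x end, 80 mm wide, 58 mm high, near face at x = +166 mm.
- stop (a joint): Place of the aluminium sliding stop on the bar, m: 0 nearest the fence, 0.12 fully home with its back at the end block; starts at 0 to 0.06. Slides with 2.5 N friction while the release is down; otherwise the ratchet stops it within one tooth (12 mm) on the way home. Cannot be lifted. 80 mm long, 62 wide on top (92 at the low front face), deck 50 mm above the table, an upright plate across it.
- release (a joint): How far the release button is pressed, m: 0 up (locked), 0.009 fully down; the ratchet is free from 0.006. Moves straight down, rides with the stop. Spring: 3 N at first, 7 N fully down. Keep it down during the whole push, or the ratchet catches again. At the start it may rest 0.005 down on a tooth's crest; it then pops up once the stop has moved a few mm.
- button (a point): Centre of the top of the release button, a flat black ribbed pad on the stop, 34 mm along the bar x 50 mm across; 62 mm above the table when up, 53 when fully down (12 and 3 mm above the deck). Board's axes. The face of the upright is 20 mm from here along the board's +x, 3 mm beyond the pad's edge.
- upright (a point): Upright plate of the stop: middle of the top edge of its face towards the button (the board's -x); 100 mm above the table. Plate 62 mm wide across the bar, 14 mm thick, rising 38 mm above the raised button. A finger that holds the button down pushes on this face to slide the stop home. Board's axes.
- loaf: Block of cream-coloured soap, 80 x 70 x 60 mm high, 0.34 kg, lying loose on the board (underside 12 mm above the table) between the fence and the stop. Origin: centre of its underside. Not to be moved.
- soap_bar: Loose bar of soap, 65 x 55 x 30 mm high, on the table beside the board. Origin: centre of its underside. Not to be moved.
- curl: Thin rolled soap tube standing upright on the table, 28 mm across, 75 mm high, easily knocked over. Origin: centre of its underside. Not to be moved.
- scraper: Scraper with a black handle and a flat steel blade, 280 mm long, 65 mm wide, 20 mm high, lying loose on the table beside the board. Origin: on its underside near the middle. Not to be moved.

How it is judged:
By the outcome, as a careful person would: the job done as asked, in the order asked, and still so for the second after the job is handed in, with the robot touching nothing.
It also fails if it takes over 38 s, if anything falls off the work surface, if the arm or the gripper's body presses on something with over 40 N, if the wrist force passes 120 N, or if a joint passes its speed limit or range.

### The arm

A 7-joint arm with a two-finger parallel gripper is mounted at the origin on the work surface. World frame = base frame: x ahead of the robot, y to its left, z up, the work surface at z = 0. Lengths are in m, angles in degrees, forces in N, time in s.
With the tool pointing down it reaches from about 0.4 to 0.85 m from the base axis. Payload 4.5 kg.
Tool frame: the origin (TCP) lies midway between the tips of the shut fingers; the grasp point (between the pads) lies 19 mm behind it; z points along the fingers, y is the line along which they close (so a half turn about z gives the same grasp; the last joint's range is limited). The gripper opens to 85 mm and grips with 20 to 120 N. Pads are 22 mm wide; open, the fingers measure 114 mm over their backs; the gripper's body (76 mm by 85 mm) begins 54 mm behind the grasp point. The pads swing forward as they close: fully open they stand 13 mm farther back than shut.
Start: joints at [-66.131, 39.483, -11.15, 89.685, 9.013, 51.709, -12.324], TCP at [0.233, 0.58, 0.231] pointing down, gripper open.
Joint ranges: [-172.22, 172.22], [-26.19, 119.32], [-84.43, 86.54], [7.71, 146.69], [-57.33, 237.33], [2.42, 119.75], [-152.13, 152.13]. Speed limits (degrees/s): [147.25, 147.25, 180, 180, 180, 180, 180].

### API

Orientations are given as a 3x3 rotation matrix whose columns are the frame's x, y, z axes.
In Python, from bench import arm gives the robot as it stands.
- The arm moves only by the shell command python3 -m jog 'ROWS'. ROWS is text: rows parted by semicolons, each of 7 numbers parted by spaces: the shift along the tool's x, y, z in mm, then the turn, a rotation vector about the tool's x, y, z in degrees, then the opening, from 0 (shut) to 1 (fully open). In form: x y z rx ry rz grip; .... A call has 1 to 10 rows; each row is the pose to reach, as a shift and turn from the pose commanded when the call began, along the tool's axes at that moment; what a row does not reach only later rows make up. A row lasts 1/10 s, in which the tool goes at most 50 mm and 8.59 degrees, less where a joint would pass 70% of its speed; a pose out of reach is approached as far as the arm can. A call with a gripper value outside its range is refused whole. The fingers move at their own pace and stop on an object; the grip force is fixed at half the most. Time passes only in rows, so rows that repeat a pose let the fingers close. It gives the time, the measured TCP pose, the force, the opening and the grip force at its end, in the units of the state.
- arm.read_state(): the state, without advancing time (a new reading comes with each control period).
- arm.capture(name): name is "scene" or "top" or "wrist"; returns a dict with "image" (420x560x3 uint8, blue, green, red), "depth" (420x560 float32, m along the optical axis (not along the pixel's ray), 0 where there is no reading), "fovy" (degrees; the focal length in pixels is half the picture's height over the tangent of half this angle, whatever the lens; pixels are square), "cx", "cy" (the principal point, pixels), "dist" ([k1, k2, p1, p2, k3] as OpenCV has them; the pictures are not rectified), "view" (4x4, takes a point from world to camera coordinates). Camera axes: x right, y up, looking along -z (the intrinsics and any distortion apply to the point x, -y, -z); pixel columns grow to the right and rows downward; lengths in m; the calibration is good to about 2 mm. A picture is of the moment at which its call begins.
- arm.sign_off(): hands the job in; it is judged then, once.
Trained networks look in a picture, given as the dict that the camera call returned (one of the last four; its "shot" number tells which), for a name from the list of things; names that differ only in an ending like _2 or _b are one class to them, and where a whole thing is asked for, a point or a joint stands for the part that bears it (a point fixed in the world has none). Each returns a list of dicts, best first, with "confidence" (0 to 1); they miss things now and then, are a little off and sometimes report something else, mostly with a low value. They report only what shows in the picture. A call takes as long as a camera call.
- arm.recognise(label, picture): "point" ([x, y, z] in m, in world coordinates, good to about 4 mm: the middle of the surface that is visible of it).
- arm.cut_out(label, picture): "mask" (420x560 bool, what is visible of it).
The state is a dict: "clock": time; "joints": joint angles; "qd": joint speeds; "joint_efforts": joint torques, N m; "tcp_pos": TCP position; "tool_rot": TCP orientation; "force": force on the tool from outside, world axes, zero at the start; "moment": the same for the moment, N m; "opening": finger opening in m; "grip_force": force on a finger pad.
Only numpy, scipy, OpenCV 4.12 (cv2) and the standard library are available. Lean on these libraries where they do the work, as an engineer would, in place of code of your own. Each camera call takes 0.05 s, during which the arm holds its last target. There are 200 camera calls.

## Working session

There is one attempt and no reset: what is moved stays moved. The work goes in short steps, Python scripts to look and compute and a shell command to move; the robot and the scene stay as the last step left them, time stands still between calls to the robot, and variables do not carry over. Pictures are saved under pics/ and viewed, at most 10 in all, crops included, and the job is handed in when it is done.

```bash
mkdir -p pics
cat > h.py <<'E'
import numpy as np, cv2
from bench import arm
def K(c):
    f=210/np.tan(np.radians(c["fovy"]/2)); return np.array([[f,0,c["cx"]],[0,f,c["cy"]],[0,0,1]])
def world(c,mask=None,px=None):
    if px is None: v,u=np.nonzero(mask&(c["depth"]>0)); px=np.c_[u,v]
    px=np.array(px); d=c["depth"][px[:,1],px[:,0]]
    n=cv2.undistortPoints(px.astype(np.float64).reshape(-1,1,2),K(c),np.array(c["dist"],float)).reshape(-1,2)
    P=np.c_[n[:,0]*d,-n[:,1]*d,-d]; V=np.array(c["view"])
    return (P-V[:3,3])@V[:3,:3]
E
python3 - <<'E'
from h import *
np.set_printoptions(precision=4,suppress=True)
print(arm.read_state())
for n in("top","scene"):
    c=arm.capture(n); cv2.imwrite(f"pics/{n}0.png",c["image"])
    for l in("board","button","upright","loaf","soap_bar","curl","scraper","stop"):
        r=arm.recognise(l,c); print(n,l,[(np.round(x["point"],4),round(x["confidence"],2)) for x in r[:2]])
E
```

```text
{'clock': 0.0, 'joints': array([-66.1311,  39.5344, -11.1479,  89.745 ,   9.0108,  51.7083,
       -12.3237]), 'qd': array([ 0.0573, -0.0772,  0.0248,  0.0601, -0.0638, -0.0092,  0.2067]), 'joint_efforts': array([ -0.0004, -53.9614,  -1.2665, -15.8548,   0.0092,   0.0094,
         0.    ]), 'tcp_pos': array([0.2332, 0.5792, 0.2305]), 'tool_rot': array([[-0.9277,  0.3734, -0.0006],
       [ 0.3734,  0.9277, -0.0017],
       [-0.0001, -0.0018, -1.    ]]), 'force': array([0.2361, 0.0275, 0.3476]), 'moment': array([-0.0102, -0.0058,  0.0079]), 'grip_force': 0.0, 'opening': 0.0853959573415003}
top board [(array([0.6206, 0.0311, 0.0084]), 0.62)]
top button [(array([0.6266, 0.0385, 0.0618]), 0.91)]
top upright [(array([0.6305, 0.0518, 0.0569]), 0.89), (array([ 0.6982, -0.1367,  0.0335]), 0.36)]
top loaf [(array([ 0.5643, -0.0919,  0.07  ]), 0.57)]
top soap_bar [(array([ 0.6969, -0.1351,  0.0338]), 0.89), (array([0.6307, 0.0531, 0.0631]), 0.25)]
top curl [(array([ 0.7324, -0.0368,  0.0589]), 0.85)]
top scraper [(array([ 0.5128,  0.0779, -0.0001]), 0.65)]
top stop [(array([0.6323, 0.0509, 0.0639]), 0.6)]
scene board [(array([0.6373, 0.0316, 0.0167]), 0.78)]
scene button [(array([0.6287, 0.0343, 0.0609]), 0.63), (array([ 0.7045, -0.1454,  0.0338]), 0.32)]
scene upright [(array([0.6471, 0.0496, 0.0638]), 0.82)]
scene loaf [(array([ 0.581 , -0.1017,  0.0732]), 0.75)]
scene soap_bar [(array([ 0.7031, -0.1414,  0.0303]), 0.78)]
scene curl [(array([ 0.7424, -0.0476,  0.0567]), 0.97)]
scene scraper [(array([0.5096, 0.0726, 0.0046]), 0.56)]
scene stop [(array([0.6479, 0.0462, 0.0561]), 0.77)]
```

View pics/top0.png

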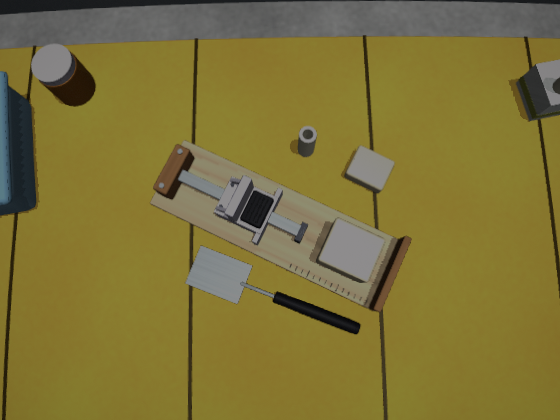

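View pics/scene0.png

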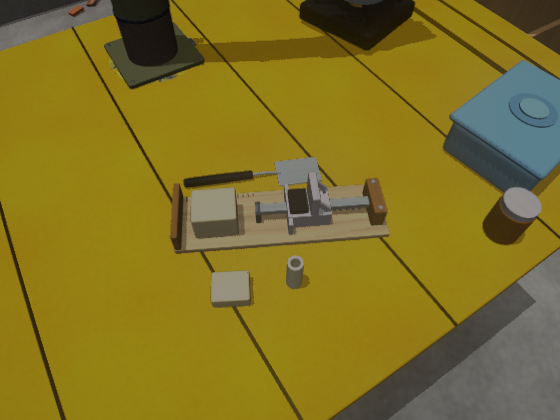

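The top view shows the stop with its black button at (257,210), the end block at (173,170) and the fence at (391,272). The curl is at (307,140) and the scraper at (220,275). The scene view agrees with this layout. Next I fit the board axes.

Run:
```python
from h import *
np.set_printoptions(precision=4,suppress=True)
c=arm.capture("top")
m=arm.cut_out("board",c)[0]["mask"]; P=world(c,m)
print(len(P)); Q=P[(P[:,2]>0.006)&(P[:,2]<0.07)]
r=cv2.minAreaRect((Q[:,:2]*1000).astype(np.float32)); print(r, cv2.boxPoints(r))
print("block,fence px",world(c,px=[[180,152],[163,190],[173,170],[408,240],[376,306],[391,272]]))
m=arm.cut_out("button",c)[0]["mask"]; B=world(c,m); print(np.percentile(B,[5,50,95],0),B.mean(0))
bx=[x for x in arm.recognise("button",c)]; print(bx[0]["point"])
u,v=np.meshgrid(range(205,290),range(165,250)); A=world(c,px=np.c_[u.ravel(),v.ravel()])
t=A[(A[:,2]>.093)&(A[:,2]<.108)]; print("top plate",len(t),t.mean(0),cv2.minAreaRect((t[:,:2]*1000).astype(np.float32)))
t=A[(A[:,2]>.050)&(A[:,2]<.066)]
px=np.c_[u.ravel(),v.ravel()]
dark=(c["image"][px[:,1],px[:,0]].max(1)<50)&(A[:,2]>.05)&(A[:,2]<.07); t=A[dark]; print("dark",len(t),t.mean(0),cv2.minAreaRect((t[:,:2]*1000).astype(np.float32)))
```

```text
16307
((613.7764892578125, 13.770294189453125), (397.8560485839844, 121.4513931274414), 63.300575256347656) [[ 470.1453 -136.6625]
 [ 578.647  -191.2319]
 [ 757.4077  164.2031]
 [ 648.906   218.7725]]
block,fence px [[ 0.7188  0.1596  0.0567]
 [ 0.6589  0.184   0.0568]
 [ 0.6904  0.1698  0.0558]
 [ 0.5755 -0.1836  0.0575]
 [ 0.4802 -0.131   0.0555]
 [ 0.5289 -0.1554  0.0565]]
[[0.6036 0.0226 0.0557]
 [0.6261 0.0407 0.0616]
 [0.6488 0.0585 0.0635]] [0.6263 0.0411 0.061 ]
[0.6257, 0.0402, 0.0623]
top plate 449 [0.6388 0.0653 0.0992] ((639.4439697265625, 65.25935363769531), (14.199119567871094, 61.765525817871094), 63.825775146484375)
dark 747 [0.6259 0.0419 0.0614] ((631.7803344726562, 58.50233459472656), (69.77395629882812, 53.6067008972168), 65.49950408935547)
```

Board yaw is about 63.5° with its centre at (0.614, 0.014). The button is at about (0.627, 0.041, 0.062), and the 14 x 62 mm plate found beside it agrees. I move above it with the fingers shut and tool x along the bar.

```bash
python3 -m jog '-56 -35 6 0 0 -8.5 0;-113 -70 12 0 0 -17 0;-170 -106 18 0 0 -25.5 0;-226 -141 24 0 0 -34 0;-283 -176 30 0 0 -42.5 0;-340 -212 36 0 0 -51 0;-396 -247 42 0 0 -59.5 0;-453 -282 48 0 0 -68 0;-510 -318 54 0 0 -76.5 0;-566 -353 60 0 0 -85.4 0'
cat > go.py <<'E'
import sys; from h import *
s=arm.read_state(); R=np.array(s["tool_rot"]); p=np.array(s["tcp_pos"])
u=np.array([np.cos(np.radians(63.5)),np.sin(np.radians(63.5)),0]); z=np.array([0,0,-1.]); x=-u
Rt=np.c_[x,np.cross(z,x),z]
t=np.array([float(a) for a in sys.argv[1:4]])
print("shift mm",np.round(R.T@(t-p)*1000,1),"turn",np.round(np.degrees(cv2.Rodrigues(R.T@Rt)[0].ravel()),2),"t",s["clock"],"F",np.round(s["force"],1))
E
python3 go.py 0.6265 0.0411 0.14
```

```text
clock: 2.1
tcp_pos: [0.5284, 0.1757, 0.1865]
tool_rot: [[-0.446, -0.895, 0.001], [-0.895, 0.446, 0.0], [-0.0, -0.001, -1.0]]
force: [0.4, 0.2, 0.8]
opening: -0.0
grip_force: 0.0
shift mm [  76.6 -147.8   46.6] turn [-0.03  0.03 -0.01] t 2.1 F [0.4 0.2 0.8]
```

```bash
python3 -m jog '20 -37 5 0 0 0 0;38 -74 10 0 0 0 0;57 -111 15 0 0 0 0;77 -148 20 0 0 0 0;77 -148 45 0 0 0 0;77 -148 45 0 0 0 0;77 -148 45 0 0 0 0'
python3 go.py 0.6265 0.0411 0.14
python3 - <<'E'
from h import *
for n in("wrist","top"):
    c=arm.capture(n); cv2.imwrite(f"pics/{n}1.png",c["image"])
    for l in("button","upright"):
        r=arm.recognise(l,c); print(n,l,[(np.round(x["point"],4),round(x["confidence"],2)) for x in r[:2]])
    if n=="wrist":
        r=arm.cut_out("button",c)
        if r: B=world(c,r[0]["mask"]); print(np.percentile(B,[5,50,95],0))
        u,v=np.meshgrid(range(560),range(420)); A=world(c,px=np.c_[u.ravel(),v.ravel()])
        t=A[(A[:,2]>.096)&(A[:,2]<.105)&(np.hypot(A[:,0]-.639,A[:,1]-.065)<.04)]; print("plate",len(t)); 
        if len(t)>20: print(cv2.minAreaRect((t[:,:2]*1000).astype(np.float32)))
E
```

```text
clock: 2.8
tcp_pos: [0.6237, 0.0432, 0.1416]
tool_rot: [[-0.45, -0.893, -0.001], [-0.893, 0.45, 0.001], [-0.0, 0.002, -1.0]]
force: [0.4, 0.4, 0.8]
opening: 0.0001
grip_force: 0.0
shift mm [ 0.6 -3.5  1.6] turn [ 0.09  0.02 -0.25] t 2.8 F [0.4 0.4 0.8]
wrist button [(array([0.6284, 0.0377, 0.0599]), 0.74)]
wrist upright [(array([0.6281, 0.0461, 0.06  ]), 0.87)]
[[0.60390947 0.01978395 0.05579452]
 [0.62552859 0.03762346 0.06127246]
 [0.647405   0.05636052 0.06260894]]
plate 860
((638.3983764648438, 63.477195739746094), (13.878957748413086, 61.53164291381836), 63.1951789855957)
top button []
top upright [(array([0.6057, 0.0664, 0.0446]), 0.57)]
```

View pics/wrist1.png

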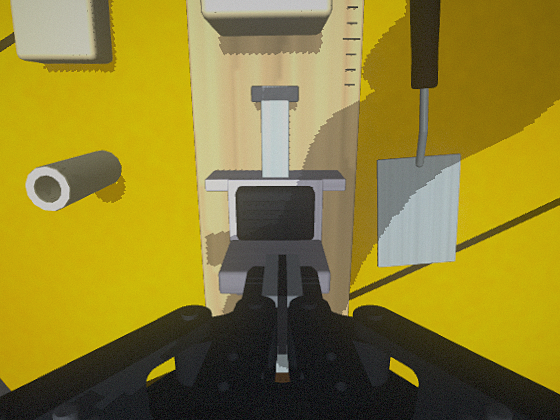

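The wrist view shows the button at (275,213) and the plate at about (275,262), with fence and loaf at the top of the image. The fingertips are over the stop and the wrist fit agrees with the top view to within 2 mm. I go down to just above the pad.

```bash
python3 go.py 0.627 0.0402 0.07; python3 -m jog '1 -4 20 0 0 0 0;1 -4 40 0 0 0 0;1 -4 60 0 0 0 0;1 -4 70 0 0 0 0;1 -4 70 0 0 0 0;1 -4 70 0 0 0 0'; python3 go.py 0.627 0.0402 0.053
```

```text
shift mm [ 1.2 -3.2 72.3] turn [-0.05  0.04 -0.29] t 3.15 F [-0.7 -0.4 -1. ]
clock: 3.75
tcp_pos: [0.6277, 0.0396, 0.0716]
tool_rot: [[-0.451, -0.892, 0.0], [-0.892, 0.451, 0.0], [-0.0, -0.0, -1.0]]
force: [-0.2, 1.0, 0.3]
opening: 0.0
grip_force: 0.0
shift mm [-0.2  0.9 18.6] turn [-0.01  0.03 -0.33] t 3.75 F [-0.2  1.   0.3]
```

```bash
python3 -m jog '0 0 5 0 0 0 0;0 0 9 0 0 0 0;0 0 12 0 0 0 0;0 0 14 0 0 0 0;0 0 15 0 0 0 0;0 0 15 0 0 0 0'; python3 go.py 0.627 0.0402 0.053
```

```text
clock: 4.35
tcp_pos: [0.6279, 0.0394, 0.0569]
tool_rot: [[-0.452, -0.892, 0.001], [-0.892, 0.452, 0.0], [-0.001, -0.001, -1.0]]
force: [0.6, -0.8, 5.1]
opening: -0.0
grip_force: 2.5
shift mm [-0.3  1.2  3.9] turn [-0.05  0.03 -0.34] t 4.35 F [ 0.6 -0.8  5.1]
```

```bash
python3 -m jog '0 0 1 0 0 0 0;0 0 2 0 0 0 0;0 0 3 0 0 0 0;0 0 3 0 0 0 0;0 0 3 0 0 0 0'; python3 go.py 0.627 0.0402 0.053
```

```text
clock: 4.85
tcp_pos: [0.628, 0.0394, 0.0541]
tool_rot: [[-0.452, -0.892, 0.001], [-0.892, 0.452, 0.0], [-0.001, -0.001, -1.0]]
force: [0.3, -0.7, 5.3]
opening: 0.0002
grip_force: 3.1
shift mm [-0.3  1.2  1.1] turn [-0.05  0.03 -0.34] t 4.85 F [ 0.3 -0.7  5.3]
```

```bash
python3 -m jog '0 0 1 0 0 0 0;0 0 1 0 0 0 0'; for i in 1; do python3 go.py 0.627 0.0402 0.053; done
```

```text
clock: 5.05
tcp_pos: [0.628, 0.0394, 0.0532]
tool_rot: [[-0.452, -0.892, 0.001], [-0.892, 0.452, 0.0], [-0.001, -0.001, -1.0]]
force: [-0.8, -1.0, 6.0]
opening: -0.0002
grip_force: 3.3
shift mm [-0.3  1.2  0.2] turn [-0.06  0.03 -0.35] t 5.05 F [-0.8 -1.   6. ]
```

The button is down about 8 mm at 6 N and has not bottomed out. Now I push along the bar (tool −x).

```bash
python3 -m jog '-3 0 0 0 0 0 0;-6 0 0 0 0 0 0;-9 0 0 0 0 0 0;-11 0 0 0 0 0 0;-13 0 0 0 0 0 0;-15 0 0 0 0 0 0;-18 0 0 0 0 0 0;-21 0 0 0 0 0 0;-24 0 0 0 0 0 0;-24 0 0 0 0 0 0'; python3 go.py 0.627 0.0402 0.053
```

```text
clock: 6.05
tcp_pos: [0.6386, 0.0606, 0.0532]
tool_rot: [[-0.452, -0.892, 0.001], [-0.892, 0.452, -0.001], [0.0, -0.001, -1.0]]
force: [-1.9, -0.8, 6.5]
opening: -0.0
grip_force: 3.3
shift mm [23.4  1.1  0.2] turn [-0.05 -0.02 -0.34] t 6.05 F [-1.9 -0.8  6.5]
```

```bash
python3 -m jog '-4 0 0 0 0 0 0;-8 0 0 0 0 0 0;-12 0 0 0 0 0 0;-16 0 0 0 0 0 0;-20 0 0 0 0 0 0;-24 0 0 0 0 0 0;-28 0 0 0 0 0 0;-32 0 0 0 0 0 0;-35 0 0 0 0 0 0;-35 0 0 0 0 0 0'; python3 go.py 0.627 0.0402 0.053
python3 - <<'E'
from h import *
c=arm.capture("scene"); cv2.imwrite("pics/s2.png",cv2.resize(c["image"][150:270,160:400],None,fx=3,fy=3))
E
```

```text
clock: 7.05
tcp_pos: [0.6543, 0.092, 0.0532]
tool_rot: [[-0.451, -0.892, 0.0], [-0.892, 0.451, -0.0], [0.0, -0.001, -1.0]]
force: [-1.3, -0.5, 6.2]
opening: -0.0001
grip_force: 3.3
shift mm [58.6  1.   0.2] turn [-0.04 -0.01 -0.33] t 7.05 F [-1.3 -0.5  6.2]
```

View pics/s2.png

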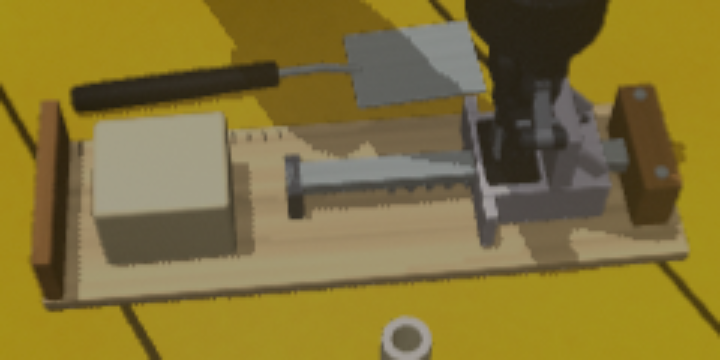

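The stop has moved about 49 mm and a small gap to the block is left: stop back at (608,180), block from about (622,150). I continue slowly.

```bash
python3 -m jog '-2 0 0 0 0 0 0;-4 0 0 0 0 0 0;-6 0 0 0 0 0 0;-8 0 0 0 0 0 0;-10 0 0 0 0 0 0;-10 0 0 0 0 0 0'; python3 go.py 0.627 0.0402 0.053
python3 - <<'E'
from h import *
c=arm.capture("scene"); u,v=np.meshgrid(range(280,400),range(170,240)); A=world(c,px=np.c_[u.ravel(),v.ravel()])
th=np.radians(63.5); d=A[:,:2]-[.6138,.0138]; X=d@[np.cos(th),np.sin(th)]; Y=d@[-np.sin(th),np.cos(th)]
k=(A[:,2]>.044)&(A[:,2]<.062)&(abs(Y)<.03)&(X>.09)&(X<.2); print(np.histogram(X[k]*1000,bins=np.arange(90,202,4)))
E
```

```text
clock: 7.7
tcp_pos: [0.6586, 0.1006, 0.0531]
tool_rot: [[-0.452, -0.892, 0.0], [-0.892, 0.452, -0.001], [0.001, -0.0, -1.0]]
force: [-3.0, -1.8, 8.3]
opening: -0.0001
grip_force: 3.7
shift mm [68.2  1.   0.2] turn [-0.03 -0.04 -0.34] t 7.7 F [-3.  -1.8  8.3]
(array([ 36,  26,  26,  25,  24,  28,  23,  33,   0,   1,   1,   8,  15,
        13,  29,  42,  46,   9,  22, 103,  58,  58,  50,  56,  55,   3,
         0]), array([ 90,  94,  98, 102, 106, 110, 114, 118, 122, 126, 130, 134, 138,
       142, 146, 150, 154, 158, 162, 166, 170, 174, 178, 182, 186, 190,
       194, 198]))
```

About 8 mm left.

```bash
python3 -m jog '-1.5 0 0 0 0 0 0;-3 0 0 0 0 0 0;-4.5 0 0 0 0 0 0;-6 0 0 0 0 0 0;-6 0 0 0 0 0 0'; python3 -m jog '-1 0 0 0 0 0 0;-1 0 0 0 0 0 0' | sed -n 2p\;4p; python3 -m jog '-1 0 0 0 0 0 0;-1 0 0 0 0 0 0'| sed -n 2p\;4p
```

```text
clock: 8.25
tcp_pos: [0.6613, 0.1058, 0.0531]
tool_rot: [[-0.452, -0.892, -0.0], [-0.892, 0.452, -0.001], [0.001, -0.0, -1.0]]
force: [-1.4, -1.6, 6.7]
opening: -0.0001
grip_force: 3.7
tcp_pos: [0.6616, 0.1064, 0.0531]
force: [-1.4, -2.4, 8.0]
tcp_pos: [0.6616, 0.1064, 0.0532]
force: [-3.2, -2.1, 10.3]
```

```bash
python3 -m jog '-1 0 0 0 0 0 0;-1 0 0 0 0 0 0' | sed -n 2p\;4p
python3 - <<'E'
from h import *
s=arm.read_state(); print(s["force"],s["tcp_pos"],s["moment"])
for i in range(2):
  c=arm.capture("scene"); u,v=np.meshgrid(range(280,400),range(170,240)); A=world(c,px=np.c_[u.ravel(),v.ravel()])
  th=np.radians(63.5); d=A[:,:2]-[.6138,.0138]; X=d@[np.cos(th),np.sin(th)]; Y=d@[-np.sin(th),np.cos(th)]
  k=(A[:,2]>.044)&(A[:,2]<.062)&(abs(Y)<.03)&(X>.09)&(X<.2); print(np.histogram(X[k]*1000,bins=np.arange(138,182,2)))
  s=arm.read_state(); print(s["force"],s["tcp_pos"])
E
```

```text
tcp_pos: [0.6616, 0.1065, 0.0531]
force: [-3.5, -4.7, 10.0]
[-3.49538035 -4.684907   10.0188077 ] [0.66161927 0.10648071 0.05310259] [-0.98304383  0.95058035 -0.00607988]
(array([ 2,  2,  4,  5,  6,  8,  7,  6, 13, 20, 22, 21, 27, 21, 66, 31, 27,
       27, 26, 29, 29]), array([138, 140, 142, 144, 146, 148, 150, 152, 154, 156, 158, 160, 162,
       164, 166, 168, 170, 172, 174, 176, 178, 180]))
[-4.32788959 -4.52028767  9.83108251] [0.66166107 0.10647539 0.05316466]
(array([ 1,  2,  2,  5,  8,  9,  5, 10, 11, 27, 18, 24, 26, 24, 60, 30, 29,
       28, 24, 37, 26]), array([138, 140, 142, 144, 146, 148, 150, 152, 154, 156, 158, 160, 162,
       164, 166, 168, 170, 172, 174, 176, 178, 180]))
[-3.51356354 -4.28001297 10.79218495] [0.66164722 0.10646796 0.05312121]
```

The stop is home: the deck now reaches x = 166 mm, the tool no longer advances and the push force is 6 N. I lift straight up first so the button locks, then back off the plate and rise.

```bash
python3 -m jog '0 0 -3 0 0 0 0;0 0 -6 0 0 0 0;0 0 -9 0 0 0 0;0 0 -13 0 0 0 0;0 0 -15 0 0 0 0;0 0 -15 0 0 0 0;4 0 -15 0 0 0 0;8 0 -16 0 0 0 0;8 0 -20 0 0 0 0;8 0 -20 0 0 0 0'; python3 -m jog '0 0 -40 0 0 0 0;0 0 -80 0 0 0 0;0 0 -120 0 0 0 0;-40 -10 -140 0 0 0 0;-80 -20 -150 0 0 0 0;-120 -30 -150 0 0 0 0;-160 -40 -150 0 0 0 0;-200 -50 -150 0 0 0 0;-240 -60 -150 0 0 0 0;-240 -60 -150 0 0 0 0'
python3 - <<'E'
from h import *
c=arm.capture("scene"); cv2.imwrite("pics/s3.png",cv2.resize(c["image"][150:310,160:400],None,fx=3,fy=3))
c=arm.capture("top"); cv2.imwrite("pics/t3.png",c["image"])
u,v=np.meshgrid(range(140,290),range(130,250)); A=world(c,px=np.c_[u.ravel(),v.ravel()])
th=np.radians(63.5); t=A[(A[:,2]>.095)&(A[:,2]<.106)]; r=cv2.minAreaRect((t[:,:2]*1000).astype(np.float32)); print("plate",r)
p=t[:,:2].mean(0); print("moved",(p-[.6388,.0653])@[np.cos(th),np.sin(th)])
for r in arm.cut_out("button",c)[:1]: B=world(c,r["mask"]); print(np.percentile(B[:,2],[5,25,50,75,95]))
d=A[:,:2]-(p-.027*np.array([np.cos(th),np.sin(th)])); k=np.hypot(*d.T)<.01; print("button z",np.median(A[k,2]))
for l in("loaf","soap_bar","curl","scraper"):
    print(l,[(np.round(x["point"],4),round(x["confidence"],2)) for x in arm.recognise(l,c)[:1]])
E
```

```text
clock: 9.95
tcp_pos: [0.6595, 0.1017, 0.0731]
tool_rot: [[-0.452, -0.892, 0.001], [-0.892, 0.452, 0.0], [-0.001, -0.001, -1.0]]
force: [0.1, -0.1, 0.2]
opening: -0.0
grip_force: 0.0
clock: 10.95
tcp_pos: [0.8204, 0.2931, 0.2205]
tool_rot: [[-0.449, -0.894, -0.002], [-0.894, 0.449, 0.002], [-0.001, 0.002, -1.0]]
force: [0.2, 0.5, 0.2]
opening: 0.0001
grip_force: 0.0
plate ((672.6406860351562, 133.1864471435547), (14.639772415161133, 60.839454650878906), 62.88462829589844)
moved 0.07508089910254405
[0.05775525 0.06051428 0.06153849 0.06240262 0.06354024]
button z 0.061981986425117354
loaf []
soap_bar [(array([ 0.6987, -0.1359,  0.0338]), 0.77)]
curl [(array([ 0.7296, -0.035 ,  0.0613]), 0.91)]
scraper [(array([0.5125, 0.0788, 0.0015]), 0.89)]
```

View pics/s3.png

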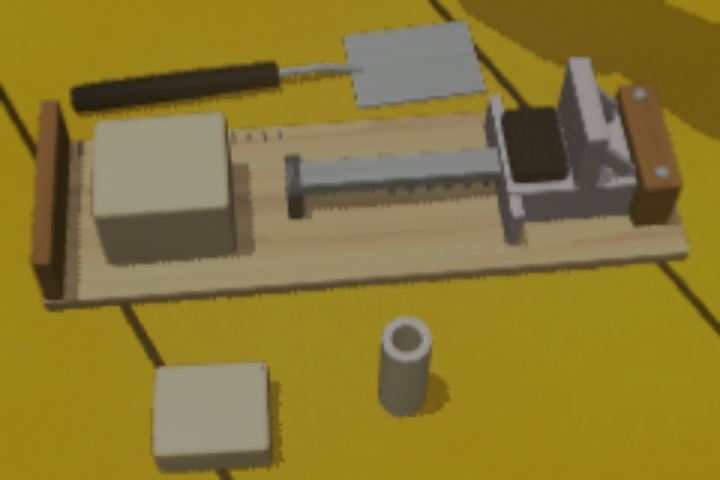

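View pics/t3.png

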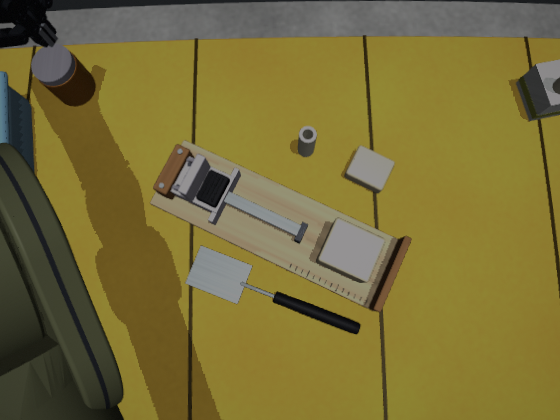

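The scene view shows the stop's back at (635,200), flush with the end block, and the pad up at (535,140). In the top view the pad is at (213,188) and measures 62 mm high. The loaf, soap bar, curl and scraper are where they were, and the arm is clear with zero force.

```bash
python3 -c "from bench import arm; print(arm.sign_off())"
```

```text
the job is handed in; nothing more can be done
None
```

The stop is fully home against the end block and locked with its button up, nothing else was moved, the arm is clear, and the job was handed in at about 11 s on the robot's clock.

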